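# Close the sample pot and pump it down

## Task

Put the loose lid on the open sample pot and press it down until the sealing ring has sunk and the lid is fully home on the rim all round. Then press the spring pedal down to its stop, hold it there for a good second to pump the pot out, and let it come up again. Leave the other things on the bench where they are.

Things in the scene. Friction and masses are not known exactly. Their poses are not given: they have to be found in the camera images.
- lid: loose round aluminium lid with a black cylindrical knob, lying knob up on the bench at the start; 40 mm high in all, 180 g. Origin: centre of its underside; z up. From below: a centring boss 67 mm across (chamfered) from z 0 to 6 mm, a flange 96 mm across from z 6 to 12 mm, a knob 25 mm across from z 12 to 40 mm. Grip it by the knob
- lid_knob (a point): centre of the flat top of the lid's knob, 40 mm above the lid's origin
- pot: the open round aluminium pot, fixed to the bench: 100 mm across on a 110 mm dark foot, rim 53 mm above the bench, with a brass stub to one side. Origin: centre of its underside. A black rubber sealing ring stands proud inside its rim. Pot places vary and may be swapped with the small pot
- pot_mouth (a point): centre of the pot's mouth, level with its rim, 53 mm above the bench; z up. With the lid fully home the lid's flange lies on the rim and the lid's origin is 6 mm below this point
- ring (a joint): how far the sealing ring has been pressed in, m: 0 to 0.0015 at the start (its top 8 to 6.5 mm above the rim), 0.008 when flush with the rim. The ring is 90 mm across outside and 74 mm inside, so the lid's boss drops into it with 3.5 mm to spare all round and the flange rests on it. It moves straight down under about 9 to 12 N and stays where it is pressed
- small_pot: a smaller pot, 72 mm across on an 84 mm foot, 62 mm high with its own lid and knob on: already closed, fixed, leave it alone
- pedal: spring pedal unit fixed to the bench: dark base plate 180 x 96 x 10 mm, origin under its centre. The steel treadle is hinged 30 mm above the bench, 70 mm from the origin along the unit's +x, and reaches 140 mm from there towards its -x, where its free end stands raised
- treadle (a joint): treadle angle, rad: 0 up at rest, 0.26 pressed down to its stop. A spring brings it back up; at the pad point it takes about 4 N to start and 10 N at the stop
- treadle_pad (a point): point to press: on top of the treadle's black ribbed rubber pad (90 x 66 mm), 105 mm from the hinge and 35 mm from the free end; it moves with the treadle, 68 mm above the bench when up, 41 mm when down
- dish: bystander: shallow glass dish, 80 mm across, 16 mm high; origin under its centre
- brass_block: bystander: plain brass block 110 x 35 x 30 mm, long along its x; origin under its centre
- tweezers: bystander: steel tweezers lying flat, 120 x 14 x 7 mm, long along its x
- bottle: bystander: small amber jar with a cap, 48 mm across, 85 mm high; origin under its centre
- chip_box: bystander: low clear box with a flat red lid, 80 x 80 x 36 mm; origin under its centre
- chip_tray: bystander: black tray with compartments, 100 x 140 x 18 mm; origin under its centre
- driver: bystander: small screwdriver lying down, 150 mm long, handle up to 30 mm thick
There are look-alikes about, which are no part of the job. Leave any red look-alike of the pedal alone.

How it is judged:
By the outcome, as a careful person would: the job done as asked, in the order asked, and still so for the second after the job is handed in, with the robot touching nothing.
It also fails if it takes over 51 s, if anything falls off the work surface, if the arm or the gripper's body presses on something with over 40 N, if the wrist force passes 120 N, or if a joint passes its speed limit or range.

## Robot

A 6-joint arm with a two-finger parallel gripper is mounted at the origin on the work surface. World frame = base frame: x ahead of the robot, y to its left, z up, the work surface at z = 0. Lengths are in m, angles in rad, forces in N, time in s.
With the tool pointing down it reaches from about 0.3 to 0.875 m from the base axis. Payload 6.4 kg.
Tool frame: the origin (TCP) lies at the very end of the fingers, on their centre line; the grasp point (between the pads) lies behind it (arm.pinch_z is the z of the grasp point in the tool frame, in m); z points along the fingers, y is the line along which they close (so a half turn about z gives the same grasp; the last joint's range is limited). The gripper opens to 88 mm and grips with 3 to 60 N. Pads are 18 mm wide; open, the fingers measure 123 mm over their backs; the gripper's body (75 mm by 187 mm) begins 45 mm behind the grasp point.
Start: joints at [1.077, 0.181, 1.607, -0, 1.354, -0.206], TCP at [0.163, 0.551, 0.239] pointing down, gripper open.
Joint ranges: [-2.99, 2.99], [-0.89, 2.07], [0.3, 2.58], [-1.14, 4.28], [0, 2.63], [-3.12, 3.12]. Speed limits (rad/s): [2.57, 2.57, 3.01, 3.14, 3.14, 3.14].

## Interface

Orientations are given as [roll, pitch, yaw] about the fixed x, y, z axes, in that order (R = Rz(yaw) Ry(pitch) Rx(roll)).
In Python, from rig import sensors, imaging, workorder, nets, arm gives the robot as it stands. The module is installed in compiled form; this text tells all that it offers.
- The arm moves only by the tool arm_command, never from a script. Its argument "series" is a list of rows, each a list of 7 numbers: the opening, from 0 (shut) to 1 (fully open), then the shift along the tool's x, y, z each as a share of 0.25 m, from -1 to 1, then the turn, a rotation vector about the tool's x, y, z each as a share of pi rad, from -1 to 1. A call has 1 to 12 rows; each row is the pose to reach, as a shift and turn from the pose commanded when the call began, along the tool's axes at that moment, turning the shorter way round; what a row does not reach only later rows make up. A row lasts 1/12 s, in which the tool goes at most 41.7 mm and 7.16 degrees, less where a joint would pass 70% of its speed; a pose out of reach is approached as far as the arm can. A call with a number of a shift or a turn outside -1 to 1 is refused whole. A call with a gripper value outside its range is refused whole. The fingers move at their own pace and stop on an object; "squeeze" is the grip in N (left out, the last holds). Time passes only in rows, so rows that repeat a pose let the fingers close. It gives the time, the measured TCP pose, the force, the opening and the grip force at its end, in the units of the state.
- sensors.state(): the state, without advancing time (a new reading comes with each control period).
- imaging.capture(name): name is "side" or "top"; returns a dict with "img" (480x640x3 uint8, red, green, blue), "mtx" (3x3 intrinsics, pixels), "cam_to_world" (4x4, takes a point from camera to world coordinates). Camera axes: x right, y up, looking along -z (the intrinsics and any distortion apply to the point x, -y, -z); pixel columns grow to the right and rows downward; lengths in m; the calibration is good to about 2 mm. A picture is of the moment at which its call begins. There is no depth.
- workorder.job_done(): hands the job in; it is judged then, once.
Trained networks look in the newest picture that a camera, given by its name, has taken for a name from the list of things; names that differ only in an ending like _2 or _b are one class to them, and where a whole thing is asked for, a point or a joint stands for the part that bears it (a point fixed in the world has none). Each returns a list of dicts, best first, with "p" (0 to 1); they miss things now and then, are a little off and sometimes report something else, mostly with a low value. They report only what shows in the picture. A call takes as long as a camera call. They do not tell look-alikes from the thing itself.
- nets.recognise(camera, label): "point" ([x, y, z] in m, in world coordinates, good to about 4 mm: the middle of the surface that is visible of it).
- nets.tip_of(camera, label): "point" ([x, y, z] in m, in world coordinates, good to about 4 mm: a listed point, or the origin of a listed thing).
The state is a dict: "time": time; "qpos": joint angles; "qvel": joint speeds; "tau": joint torques, N m; "position": TCP position; "tcp_rot": TCP orientation; "ft_force": force on the tool from outside, world axes, zero at the start; "torque": the same for the moment, N m; "width": finger opening in m; "finger_force": force on a finger pad.
Only numpy, scipy, OpenCV 4.12 (cv2) and the standard library are available. Lean on these libraries where they do the work, as an engineer would, in place of code of your own. Each camera call takes 0.05 s, during which the arm holds its last target. There are 200 camera calls.

## Working session

There is one attempt and no reset: what is moved stays moved. The work goes in short steps, Python scripts to look and compute and a tool call to move; the robot and the scene stay as the last step left them, time stands still between calls to the robot, and variables do not carry over. Pictures are saved under pics/ and viewed, at most 10 in all, crops included, and the job is handed in when it is done.

Besides the shell and the picture viewer there is one more tool, called as name([rows], argument=value, ...), one row to a line, values as JSON. arm_command: Moves the arm, as the interface text tells. Its arguments: {"type":"object","properties":{"series":{"type":"array","items":{"type":"array","items":{"type":"number"}}},"squeeze":{"type":"number"}},"required":["series"]}

```bash
mkdir -p pics; python3 - <<'E'
from rig import sensors, imaging, nets, arm
import cv2
for c in("top","side"):
    d=imaging.capture(c); cv2.imwrite(f"pics/{c}0.png",d["img"][:,:,::-1])
    print(c,d["mtx"].tolist(),d["cam_to_world"].round(4).tolist(),[k for k in d])
    for l in("lid_knob","lid","pot_mouth","treadle_pad","pedal","small_pot"):
        print(l,[(round(r["p"],2),[round(float(v),4) for v in r["point"]]) for r in nets.tip_of(c,l)[:4]])
s=sensors.state();print(s,arm.pinch_z)
E
```

```text
top [[504.59614337476296, 0.0, 317.6296244635468], [0.0, 504.59614337476296, 231.1924258812647], [0.0, 0.0, 1.0]] [[0.015, 0.9848, -0.1733, 0.39], [-0.9999, 0.0136, -0.0093, 0.0299], [-0.0068, 0.1734, 0.9848, 1.0847], [0.0, 0.0, 0.0, 1.0]] ['img', 'mtx', 'cam_to_world']
lid_knob [(0.89, [0.454, 0.1893, 0.0367])]
lid [(0.82, [0.4519, 0.1889, -0.0023])]
pot_mouth [(0.7, [0.6011, 0.0129, 0.051]), (0.55, [0.7534, -0.1506, -0.0032])]
treadle_pad [(0.94, [0.3207, -0.1003, 0.0679]), (0.66, [0.4732, -0.2974, 0.066])]
pedal [(0.94, [0.5005, -0.2985, 0.0065]), (0.87, [0.3444, -0.1071, 0.0012]), (0.21, [0.6222, 0.1554, -0.0018])]
small_pot [(0.67, [0.6214, 0.159, -0.0003])]
side [[615.1067316660412, 0.0, 321.0969900442089], [0.0, 615.1067316660412, 236.59560377769193], [0.0, 0.0, 1.0]] [[0.8915, 0.2258, -0.3928, 0.1388], [-0.4527, 0.4787, -0.7523, -0.8005], [0.0182, 0.8485, 0.529, 0.6448], [0.0, 0.0, 0.0, 1.0]] ['img', 'mtx', 'cam_to_world']
lid_knob [(0.64, [0.4539, 0.1919, 0.0423])]
lid [(0.61, [0.4567, 0.1859, -0.0018]), (0.45, [0.5048, -0.2971, -0.001])]
pot_mouth []
treadle_pad [(0.68, [0.3199, -0.1094, 0.0662])]
pedal [(0.77, [0.5022, -0.2961, 0.0015]), (0.66, [0.3472, -0.1064, 0.0005])]
small_pot [(0.69, [0.6229, 0.1508, 0.001])]
{'time': 0.7, 'qpos': array([ 1.07666322e+00,  1.80793797e-01,  1.60699694e+00,  9.89032621e-06,
        1.35379924e+00, -2.06308543e-01]), 'qvel': array([ 0.00045365, -0.00063565, -0.00195669,  0.00110811, -0.00091351,
        0.00064093]), 'tau': array([ 1.46845364e-04, -4.33703399e+01, -3.42109108e+01,  7.05351401e-02,
        3.04229592e-02,  3.34953688e-05]), 'position': array([0.16321666, 0.55136625, 0.23871943]), 'tcp_rot': array([ 3.14158806e+00, -8.90588698e-06,  2.85376596e+00]), 'ft_force': array([ 0.32898832, -0.1204619 ,  0.48512667]), 'torque': array([-0.0342154 , -0.01483493, -0.01007749]), 'finger_force': 0.0, 'width': 0.08853336529155786} -0.0187
```

View pics/top0.png

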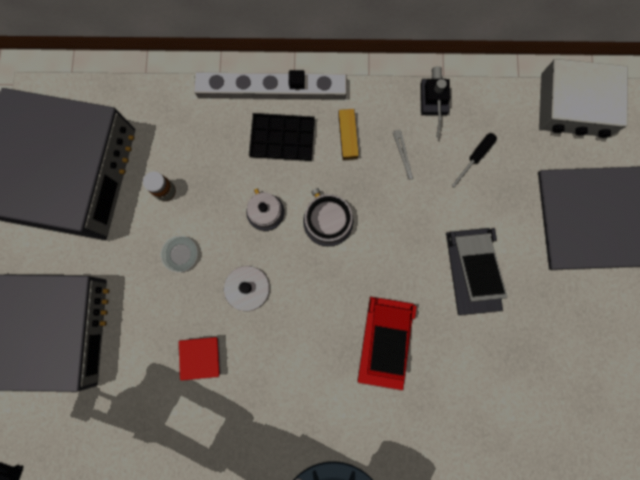

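View pics/side0.png

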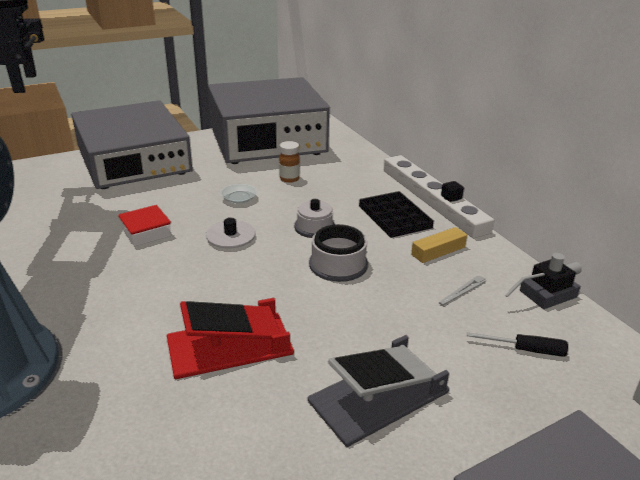

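The top view shows the lid at (247,289), the open pot at (329,218), the steel pedal's pad at (482,275) and the red look-alike at (389,350). The side view agrees with this. I'll refine the positions from the pixels next.

```bash
cat > h.py <<'E'
import numpy as np, cv2
from scipy.optimize import least_squares
from scipy.spatial.transform import Rotation as Ro
def proj(d,P):
    T=d["cam_to_world"]; c=(np.atleast_2d(P)-T[:3,3])@T[:3,:3]
    q=(c*[1,-1,-1])@d["mtx"].T; return q[:,:2]/q[:,2:]
def ray(d,uv,z):
    T=d["cam_to_world"]; v=np.linalg.solve(d["mtx"],[*uv,1])*[1,-1,-1]
    w=T[:3,:3]@v; return T[:3,3]+w*(z-T[2,3])/w[2]
def circ(x,y,z,r,n=72):
    a=np.linspace(0,2*np.pi,n); return np.c_[x+r*np.cos(a),y+r*np.sin(a),0*a+z]
def fitcirc(d,x,y,z,r,s=4):
    """shift a known circle for the strongest edge; sum of gradient magnitude"""
    g=cv2.GaussianBlur(cv2.cvtColor(d["img"],cv2.COLOR_RGB2GRAY).astype(np.float32),(0,0),.8)
    m=np.hypot(cv2.Sobel(g,5,1,0),cv2.Sobel(g,5,0,1)); best=[]
    for dx in np.arange(-.008,.0081,.0005):
        for dy in np.arange(-.008,.0081,.0005):
            p=proj(d,circ(x+dx,y+dy,z,r)).astype(np.float32)
            best.append((float(np.minimum(cv2.remap(m,p[:,:1],p[:,1:],1),150).mean()),x+dx,y+dy))
    return np.round(max(best),4)
def toshift(s,goal):
    return Ro.from_euler("xyz",s["tcp_rot"]).as_matrix().T@(np.array(goal)-s["position"])/.25
E
python3 - <<'E'
from h import *; from rig import imaging,sensors
out=[]
for c in("top","side"):
    d=imaging.capture(c)
    L=fitcirc(d,.4535,.189,.012,.048); K=fitcirc(d,.4535,.189,.040,.0125)
    P=fitcirc(d,.601,.0129,.053,.050); F=fitcirc(d,.601,.0129,0.0,.055)
    print(c,"flange",L,"knob",K,"rim",P,"foot",F)
    im=cv2.resize(d["img"],None,fx=3,fy=3,interpolation=cv2.INTER_CUBIC)
    for (q,z,r) in((L,.012,.048),(K,.04,.0125),(P,.053,.05),(P,.061,.045)):
        cv2.polylines(im,[np.int32(proj(d,circ(q[1],q[2],z,r))*3+1)],True,(0,255,0),1)
    u,v=np.int32(proj(d,[[.53,.1,.03]])[0]*3); out.append(im[v-280:v+280,u-200:u+200])
    if c=="top":
        for uv in((482,275),(466,259),(498,252)): print(uv,ray(d,uv,.068).round(4))
        print("pedal base corners",[ray(d,uv,.01)[:2].round(3) for uv in((447,232),(495,229),(458,314),(503,310))])
cv2.imwrite("pics/fit.png",np.hstack(out)[:,:,::-1])
E
```

```text
top flange [44.435  0.455  0.185] knob [149.7517   0.454    0.1875] rim [1.217855e+02 5.940000e-01 2.090000e-02] foot [1.32609e+02 6.02500e-01 1.94000e-02]
(482, 275) [ 0.484  -0.2923  0.068 ]
(466, 259) [ 0.5159 -0.2614  0.068 ]
(498, 252) [ 0.5311 -0.3266  0.068 ]
pedal base corners [array([ 0.581, -0.239]), array([ 0.589, -0.343]), array([ 0.407, -0.257]), array([ 0.416, -0.352])]
side flange [81.847   0.4555  0.1905] knob [126.3866   0.454    0.1875] rim [1.39923e+02 6.02500e-01 2.04000e-02] foot [1.31831e+02 6.05000e-01 2.04000e-02]
```

View pics/fit.png

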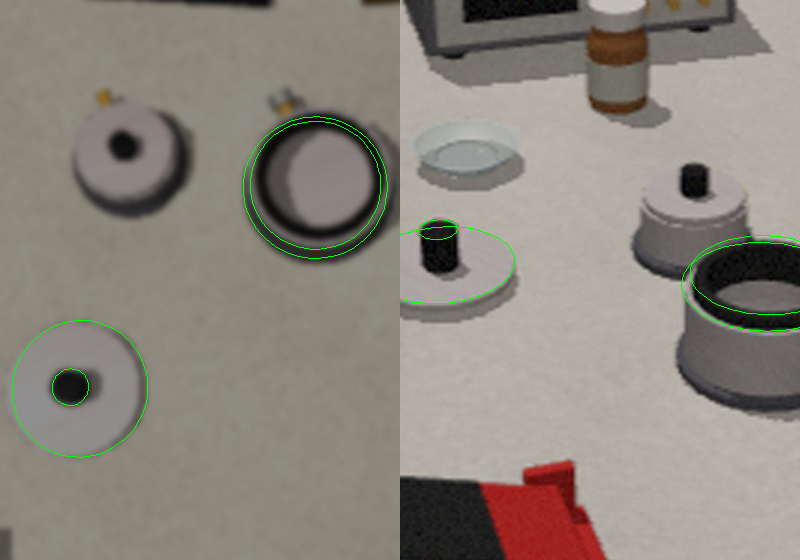

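The knob fits well in both views. The pot circle locked on to the wrong edge, about 10 mm low in the top view. I'll redo it with the sign of the edge: the black ring lies inside the bright rim.

```bash
cat >> h.py <<'E'
def fitring(d,x,y,z,r,e=.003,w=.015,sgn=1):
    """brightness outside minus inside a known circle, trimmed"""
    g=cv2.cvtColor(d["img"],cv2.COLOR_RGB2GRAY).astype(np.float32); best=[]
    s=lambda x,y,R:(lambda p:cv2.remap(g,p[:,:1],p[:,1:],1))(proj(d,circ(x,y,z,R)).astype(np.float32))
    for dx in np.arange(-w,w+1e-4,.0005):
        for dy in np.arange(-w,w+1e-4,.0005):
            D=sgn*(s(x+dx,y+dy,r+e)-s(x+dx,y+dy,r-e))
            best.append((float(np.clip(D,-20,50).mean()),x+dx,y+dy))
    return np.round(max(best),4)
E
python3 - <<'E'
from h import *; from rig import imaging
out=[]
for c in("top","side"):
    d=imaging.capture(c)
    R=[fitring(d,.602,.015,z,.045) for z in(.059,.0605)]
    I=[fitring(d,.602,.015,.0605,.037)]
    I2=fitring(d,.602,.015,.0605,.037,sgn=-1)
    K=fitring(d,.454,.1875,.04,.0125,w=.006)
    F=fitring(d,.454,.1875,.012,.048,w=.006,sgn=-1)
    print(c,"ring",R,"rim",fitring(d,.602,.015,.053,.05,sgn=-1),"knob",K,"flange",F)
    im=cv2.resize(d["img"],None,fx=4,fy=4,interpolation=cv2.INTER_CUBIC)
    q=R[1]
    for z,r in((.053,.05),(.0605,.045),(.0605,.037)):
        cv2.polylines(im,[np.int32(proj(d,circ(q[1],q[2],z,r))*4+1.5)],True,(0,255,0),1)
    u,v=np.int32(proj(d,[[.6,.015,.05]])[0]*4); out.append(im[v-200:v+200,u-200:u+200])
cv2.imwrite("pics/fit2.png",np.hstack(out)[:,:,::-1])
E
```

```text
top ring [array([5.000e+01, 6.025e-01, 1.850e-02]), array([5.00e+01, 6.02e-01, 1.90e-02])] rim [12.4081  0.601   0.018 ] knob [50.      0.4555  0.188 ] flange [13.5114  0.4545  0.192 ]
side ring [array([4.17069e+01, 5.99500e-01, 1.10000e-02]), array([4.20608e+01, 5.98000e-01, 9.50000e-03])] rim [8.0021 0.6005 0.0155] knob [37.46    0.4525  0.184 ] flange [13.439   0.455   0.1895]
```

View pics/fit2.png

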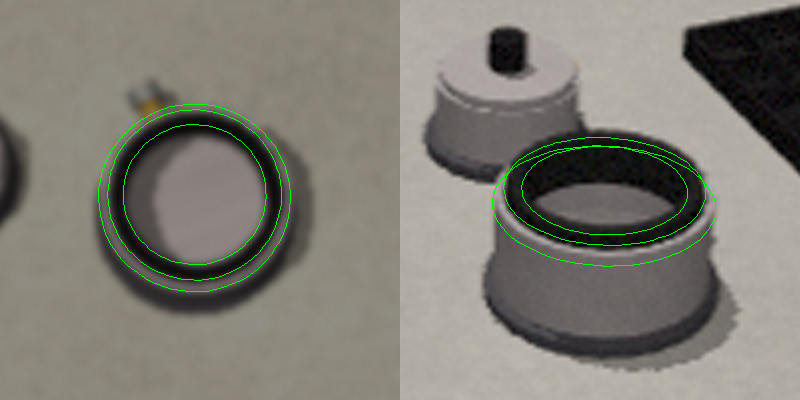

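Top fit sits on the ring, up to tied scores from the clipping. The side fit is biased by the dark ring wall. I'll remove the clipping, take only the top camera for x and y, and check it against the side rim.

```bash
sed -i 's/-20,50/-60,200/' h.py; python3 - <<'E'
from h import *; from rig import imaging,nets
for c in("top","side"):
    d=imaging.capture(c)
    for n,a in dict(ringout=(.602,.017,.0605,.045),rim=(.602,.017,.053,.05,.003,.015,-1),foot=(.602,.017,0.004,.055),knob=(.454,.1875,.04,.0125,.003,.006),knobtight=(.454,.1875,.04,.0125,.002,.006),flange=(.454,.1875,.012,.048,.002,.006,-1)).items():
        print(c,n,fitring(d,*a))
    for l in("lid_knob","pot_mouth","treadle_pad"):
        print(l,[(round(r["p"],2),[round(float(v),4) for v in r["point"]]) for r in nets.tip_of(c,l)[:3]])
E
```

```text
top ringout [7.69148e+01 6.01000e-01 1.85000e-02]
top rim [6.9483 0.616  0.026 ]
top foot [5.9936e+01 6.0250e-01 1.8000e-02]
top knob [85.1744  0.454   0.1885]
top knobtight [63.4106  0.454   0.188 ]
top flange [10.9849  0.4545  0.1915]
lid_knob [(0.69, [0.4539, 0.1928, 0.0363])]
pot_mouth [(0.76, [0.601, 0.017, 0.0505]), (0.63, [0.4971, -0.2985, 0.003])]
treadle_pad [(0.87, [0.3192, -0.1016, 0.0662]), (0.62, [0.4714, -0.2959, 0.0664]), (0.38, [0.4997, -0.2973, 0.0026])]
side ringout [8.68321e+01 5.97000e-01 6.50000e-03]
side rim [0.6037 0.601  0.0155]
side foot [6.42452e+01 6.00500e-01 1.40000e-02]
side knob [90.225   0.4535  0.186 ]
side knobtight [72.1755  0.454   0.1865]
side flange [13.7878  0.455   0.1895]
lid_knob [(0.83, [0.4517, 0.1903, 0.0424])]
pot_mouth [(0.74, [0.6078, 0.0174, 0.0536]), (0.58, [0.4721, -0.299, 0.0655])]
treadle_pad [(0.73, [0.4715, -0.2983, 0.068]), (0.7, [0.3199, -0.1055, 0.0622]), (0.61, [0.4563, 0.1907, 0.0])]
```

arm_command([
  [1,-0.8,-0.52,0.2,0,0,0],
  [1,-0.8,-0.52,0.2,0,0,0],
  [1,-0.8,-0.52,0.2,0,0,0],
  [1,-0.8,-0.52,0.2,0,0,0],
  [1,-0.8,-0.52,0.2,0,0,0],
  [1,-0.8,-0.52,0.2,0,0,0],
  [1,-0.8,-0.52,0.2,0,0,0],
], squeeze=40)

```text
time: 1.88
position: [0.3209, 0.3657, 0.1874]
tcp_rot: [-3.139, 0.001, 2.849]
ft_force: [0.5, -0.5, -0.3]
width: 0.0879
finger_force: 0.0
```

```bash
python3 - <<'E'
from h import *; from rig import sensors
s=sensors.state(); print(s["time"],s["position"],s["tcp_rot"],toshift(s,[.4545,.189,.1]).round(3))
E
```

```text
1.8833 [0.32090869 0.36566076 0.18744544] [-3.13891562e+00  5.54558238e-04  2.84860290e+00] [-0.715 -0.521  0.352]
```

arm_command([
  [1,-0.729,-0.539,0.355,0,0,0],
  [1,-0.729,-0.539,0.355,0,0,0],
  [1,-0.729,-0.539,0.355,0,0,0],
  [1,-0.729,-0.539,0.355,0,0,0],
  [1,-0.729,-0.539,0.355,0,0,0],
  [1,-0.729,-0.539,0.355,0,0,0],
  [1,-0.729,-0.539,0.355,0,0,0],
  [1,-0.729,-0.539,0.355,0,0,0],
  [1,-0.729,-0.539,0.355,0,0,0],
])

```text
time: 2.63
position: [0.4543, 0.1896, 0.1001]
tcp_rot: [3.141, -0.001, 2.853]
ft_force: [-0.2, -0.1, -0.1]
width: 0.088
finger_force: 0.0
```

```bash
python3 - <<'E'
from h import *; from rig import sensors,imaging
d=imaging.capture("side"); s=sensors.state(); print(s["time"],s["position"],s["tcp_rot"],toshift(s,[.4545,.189,.0145]).round(3))
u,v=np.int32(proj(d,[[.4545,.189,.08]])[0]*3)
im=cv2.resize(d["img"],None,fx=3,fy=3); cv2.imwrite("pics/a.png",im[max(v-250,0):v+250,u-300:u+300,::-1])
E
```

```text
2.6833 [0.45420299 0.1900794  0.10037354] [3.14112989e+00 8.02443126e-05 2.85463532e+00] [-0.002 -0.004  0.343]
```

View pics/a.png

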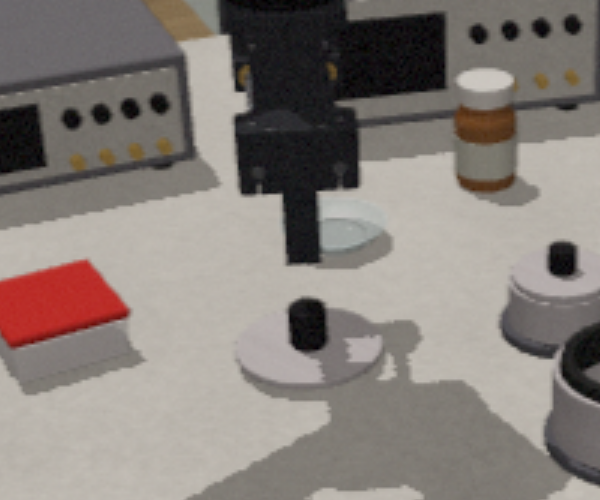

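The fingers (303,260) are above the knob (307,310). Next I descend and grip.

arm_command([
  [1,0,0,0.16,0,0,0],
  [1,0,0,0.26,0,0,0],
  [1,0,0,0.32,0,0,0],
  [1,0,0,0.342,0,0,0],
  [1,0,0,0.342,0,0,0],
  [1,0,0,0.342,0,0,0],
  [0,0,0,0.342,0,0,0],
  [0,0,0,0.342,0,0,0],
  [0,0,0,0.342,0,0,0],
  [0,0,0,0.342,0,0,0],
  [0,0,0,0.342,0,0,0],
  [0,0,0,0.342,0,0,0],
])

```text
time: 3.68
position: [0.4547, 0.1889, 0.0147]
tcp_rot: [3.141, 0.0, 2.854]
ft_force: [-0.5, 0.1, 0.6]
width: 0.0504
finger_force: 0.0
```

arm_command([
  [0,0,0,0,0,0,0],
  [0,0,0,0,0,0,0],
  [0,0,0,0,0,0,0],
  [0,0,0,0,0,0,0],
  [0,0,0,0,0,0,0],
  [0,0,0,0,0,0,0],
])

```text
time: 4.18
position: [0.4546, 0.189, 0.0144]
tcp_rot: [-3.142, -0.0, 2.854]
ft_force: [0.9, -0.7, -1.2]
width: 0.024
finger_force: 40.0
```

arm_command([
  [0,0,0,-0.12,0,0,0],
  [0,0,0,-0.28,0,0,0],
  [0,0,0,-0.4,0,0,0],
  [0,-0.08,-0.05,-0.45,0,0,0],
  [0,-0.2,-0.13,-0.45,0,0,0],
  [0,-0.34,-0.22,-0.45,0,0,0],
  [0,-0.48,-0.31,-0.45,0,0,0],
  [0,-0.6,-0.386,-0.45,0,0,0],
  [0,-0.69,-0.444,-0.45,0,0,0],
  [0,-0.74,-0.476,-0.45,0,0,0],
  [0,-0.761,-0.49,-0.45,0,0,0],
  [0,-0.761,-0.49,-0.45,0,0,0],
])

```text
time: 5.18
position: [0.6022, 0.0171, 0.1265]
tcp_rot: [3.142, -0.001, 2.853]
ft_force: [-0.5, 0.2, -1.8]
width: 0.0238
finger_force: 40.0
```

arm_command([
  [0,0,0,0.08,0,0,0],
  [0,0,0,0.14,0,0,0],
  [0,0,0,0.14,0,0,0],
  [0,0,0,0.14,0,0,0],
])

```text
time: 5.52
position: [0.6004, 0.0193, 0.0911]
tcp_rot: [-3.141, -0.003, 2.855]
ft_force: [0.3, -0.8, -0.5]
width: 0.0238
finger_force: 40.0
```

```bash
python3 - <<'E'
from h import *; from rig import sensors,imaging
out=[]; s=sensors.state(); print(s["time"],s["position"],s["tcp_rot"],toshift(s,[.602,.0175,.08]).round(3),s["ft_force"])
for c in("top","side"):
    d=imaging.capture(c); z=s["position"][2]-.0145
    print(c,"flange",fitring(d,.602,.0175,z+.012,.048,.002,.01,-1), "foot",fitring(d,.602,.0175,.004,.055))
    im=cv2.resize(d["img"],None,fx=4,fy=4,interpolation=cv2.INTER_CUBIC)
    u,v=np.int32(proj(d,[[.6,.015,.07]])[0]*4); out.append(im[v-250:v+250,u-200:u+200])
cv2.imwrite("pics/b.png",np.hstack(out)[:,:,::-1])
E
```

```text
5.5167 [0.60039288 0.01926095 0.09109956] [-3.14147229 -0.00331604  2.8553594 ] [-0.008 -0.005  0.044] [ 0.29930389 -0.80952343 -0.53050907]
top flange [4.2645 0.6105 0.0075] foot [13.9519  0.617   0.023 ]
side flange [1.4157e+01 6.1200e-01 1.3500e-02] foot [6.53866e+01 6.00000e-01 1.40000e-02]
```

View pics/b.png

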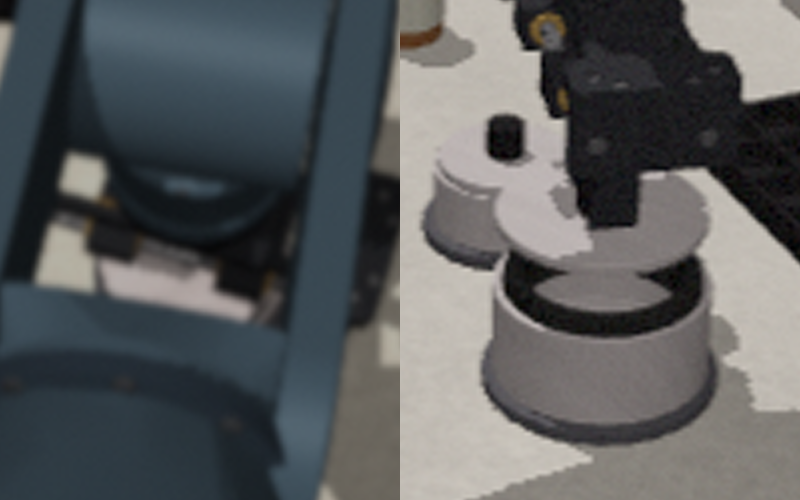

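The lid is level, and its left and right edges (495–710) match the pot's (492–712). I'll lower it into the ring.

arm_command([
  [0,0,0,0.04,0,0,0],
  [0,0,0,0.06,0,0,0],
  [0,0,0,0.075,0,0,0],
  [0,0,0,0.088,0,0,0],
  [0,0,0,0.088,0,0,0],
  [0,0,0,0.088,0,0,0],
  [0,0,0,0.088,0,0,0],
], squeeze=60)

```text
time: 6.2
position: [0.6023, 0.0175, 0.0701]
tcp_rot: [-3.142, 0.0, 2.854]
ft_force: [0.2, 0.4, -2.1]
width: 0.0236
finger_force: 60.0
```

arm_command([
  [0,0,0,0.006,0,0,0],
  [0,0,0,0.012,0,0,0],
  [0,0,0,0.018,0,0,0],
  [0,0,0,0.024,0,0,0],
  [0,0,0,0.028,0,0,0],
  [0,0,0,0.03,0,0,0],
  [0,0,0,0.03,0,0,0],
  [0,0,0,0.03,0,0,0],
])

```text
time: 6.87
position: [0.6027, 0.0174, 0.0637]
tcp_rot: [-3.142, 0.001, 2.854]
ft_force: [-3.4, 1.0, 5.3]
width: 0.0236
finger_force: 60.0
```

arm_command([
  [0,0,0,0.006,0,0,0],
  [0,0,0,0.009,0,0,0],
  [0,0,0,0.012,0,0,0],
  [0,0,0,0.012,0,0,0],
  [0,0,0,0.012,0,0,0],
])

```text
time: 7.28
position: [0.6027, 0.0175, 0.0614]
tcp_rot: [-3.141, 0.001, 2.854]
ft_force: [-5.4, 0.6, 12.0]
width: 0.0236
finger_force: 60.0
```

arm_command([
  [0,0,0,0.006,0,0,0],
  [0,0,0,0.012,0,0,0],
  [0,0,0,0.012,0,0,0],
  [0,0,0,0.012,0,0,0],
])

```text
time: 7.62
position: [0.6028, 0.0174, 0.0612]
tcp_rot: [-3.141, 0.001, 2.854]
ft_force: [-17.2, 1.6, 33.4]
width: 0.0234
finger_force: 60.0
```

arm_command([
  [0,0,0,-0.016,0,0,0],
  [0,0,0,-0.016,0,0,0],
  [0.7,0,0,-0.016,0,0,0],
  [0.7,0,0,-0.016,0,0,0],
  [0.7,0,0,-0.016,0,0,0],
  [0.7,0,0,-0.016,0,0,0],
  [0.7,0,0,-0.016,0,0,0],
  [0.7,0,0,-0.016,0,0,0],
])

```text
time: 8.28
position: [0.6021, 0.0175, 0.0602]
tcp_rot: [-3.142, -0.0, 2.854]
ft_force: [0.5, 0.1, -0.5]
width: 0.0605
finger_force: 0.0
```

arm_command([
  [0.7,0,0,-0.1,0,0,0],
  [0.7,0,0,-0.2,0,0,0],
  [0,0,0,-0.2,0,0,0],
  [0,0,0,-0.2,0,0,0],
  [0,0,0,-0.2,0,0,0],
  [0,0,0,-0.2,0,0,0],
  [0,0,0,-0.2,0,0,0],
  [0,0,0,-0.2,0,0,0],
  [0,0,0,-0.2,0,0,0],
  [0,0,0,-0.2,0,0,0],
  [0,0,0,-0.2,0,0,0],
  [0,0,0,-0.2,0,0,0],
])

```text
time: 9.28
position: [0.6022, 0.0175, 0.1104]
tcp_rot: [-3.142, -0.0, 2.854]
ft_force: [1.3, -0.7, -0.0]
width: 0.0008
finger_force: 0.0
```

```bash
python3 - <<'E'
from h import *; from rig import sensors,imaging
s=sensors.state(); print(s["time"],s["position"],s["width"],s["ft_force"])
d=imaging.capture("side"); im=cv2.resize(d["img"],None,fx=5,fy=5,interpolation=cv2.INTER_CUBIC)
u,v=np.int32(proj(d,[[.6,.015,.05]])[0]*5); cv2.imwrite("pics/c.png",im[v-300:v+250,u-250:u+250,::-1])
E
```

```text
9.2833 [0.60223532 0.01754498 0.1104036 ] 0.000763135775175135 [ 1.33266459 -0.6635056  -0.0398639 ]
```

View pics/c.png

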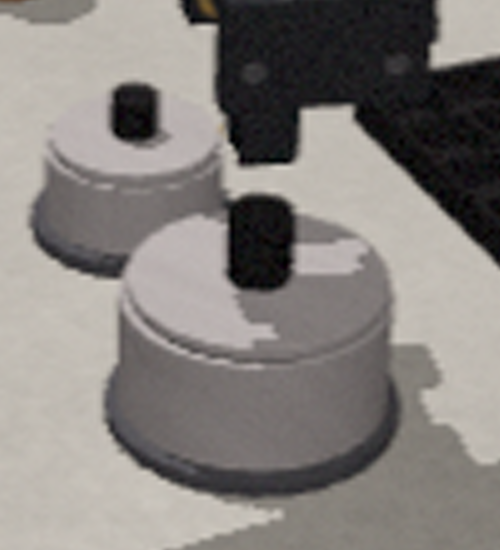

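The lid sits on the rim with no black ring showing. I'll press once more on the knob top with the fingers shut, which should be at z 0.087 when home.

arm_command([
  [0,0,0,0.05,0,0,0],
  [0,0,0,0.08,0,0,0],
  [0,0,0,0.092,0,0,0],
  [0,0,0,0.1,0,0,0],
  [0,0,0,0.104,0,0,0],
  [0,0,0,0.104,0,0,0],
  [0,0,0,0.104,0,0,0],
])

```text
time: 9.92
position: [0.6016, 0.0176, 0.0873]
tcp_rot: [-3.141, -0.002, 2.854]
ft_force: [-14.9, 1.4, 28.6]
width: 0.0007
finger_force: 14.5
```

The lid is home: z 0.0873 under 29 N. Now I go to the steel pedal.

arm_command([
  [0,0,0,-0.1,0,0,0],
  [0,0,0,-0.22,0,0,0],
  [0,0.02,-0.12,-0.24,0,0,0],
  [0,0.035,-0.26,-0.24,0,0,0],
  [0,0.05,-0.4,-0.24,0,0,0],
  [0,0.065,-0.54,-0.24,0,0,0],
  [0,0.075,-0.68,-0.24,0,0,0],
])

```text
time: 10.5
position: [0.5347, -0.141, 0.1436]
tcp_rot: [3.141, -0.001, 2.854]
ft_force: [0.8, 0.4, 0.3]
width: 0.0003
finger_force: 0.0
```

arm_command([
  [0,0.02,-0.15,0,0,0,0],
  [0,0.035,-0.3,0,0,0,0],
  [0,0.05,-0.45,0,0,0,0],
  [0,0.065,-0.58,0,0,0,0],
  [0,0.072,-0.65,0.05,0,0,0],
  [0,0.076,-0.685,0.12,0,0,0],
  [0,0.076,-0.685,0.18,0,0,0],
  [0,0.076,-0.685,0.18,0,0,0],
  [0,0.076,-0.685,0.18,0,0,0],
])

```text
time: 11.25
position: [0.4682, -0.2981, 0.098]
tcp_rot: [3.14, -0.003, 2.853]
ft_force: [-0.5, 0.2, 0.1]
width: 0.0003
finger_force: 0.0
```

```bash
python3 - <<'E'
from h import *; from rig import sensors,imaging
s=sensors.state(); print(s["time"],s["position"],s["tcp_rot"],s["ft_force"])
out=[]
for c in("side","top"):
    d=imaging.capture(c); im=cv2.resize(d["img"],None,fx=3,fy=3,interpolation=cv2.INTER_CUBIC)
    u,v=np.int32(proj(d,[[.48,-.3,.05]])[0]*3); out.append(im[v-250:v+250,u-200:u+200])
    if c=="side": print("lid flange",fitring(d,.602,.0175,.059,.048,.002,.01,-1))
cv2.imwrite("pics/d.png",np.hstack(out)[:,:,::-1])
E
```

```text
11.25 [ 0.46822978 -0.29814072  0.09801545] [ 3.13987368e+00 -3.02938435e-03  2.85343587e+00] [-0.50795911  0.16287044  0.12034882]
lid flange [2.19084e+01 6.03500e-01 1.75000e-02]
```

View pics/d.png

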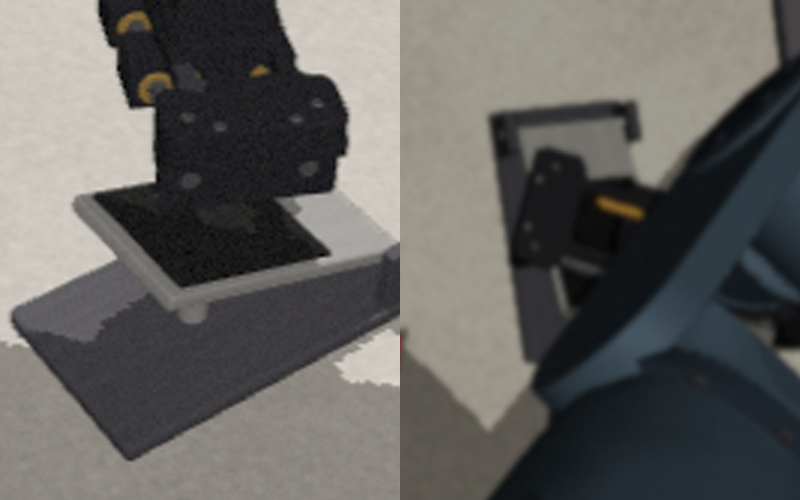

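The shut fingers are over the black pad. I'll press it to its stop.

arm_command([
  [0,0,0,0.06,0,0,0],
  [0,0,0,0.11,0,0,0],
  [0,0,0,0.14,0,0,0],
  [0,0,0,0.165,0,0,0],
  [0,0,0,0.19,0,0,0],
  [0,0,0,0.21,0,0,0],
  [0,0,0,0.225,0,0,0],
  [0,0,0,0.235,0,0,0],
  [0,0,0,0.235,0,0,0],
  [0,0,0,0.235,0,0,0],
])

```text
time: 12.18
position: [0.4685, -0.2992, 0.0415]
tcp_rot: [-3.141, -0.002, 2.854]
ft_force: [-8.2, 1.4, 11.6]
width: 0.0006
finger_force: 5.2
```

Nearly at the stop. I'll press a little more and hold there.

arm_command([
  [0,0,0,0.008,0,0,0],
  [0,0,0,0.014,0,0,0],
  [0,0,0,0.014,0,0,0],
  [0,0,0,0.014,0,0,0],
  [0,0,0,0.014,0,0,0],
])

```text
time: 12.6
position: [0.4685, -0.2993, 0.0406]
tcp_rot: [-3.141, -0.002, 2.855]
ft_force: [-16.2, 6.4, 33.8]
width: 0.0005
finger_force: 17.0
```

arm_command([
  [0,0,0,0,0,0,0],
  [0,0,0,0,0,0,0],
  [0,0,0,0,0,0,0],
  [0,0,0,0,0,0,0],
  [0,0,0,0,0,0,0],
  [0,0,0,0,0,0,0],
  [0,0,0,0,0,0,0],
  [0,0,0,0,0,0,0],
  [0,0,0,0,0,0,0],
  [0,0,0,0,0,0,0],
  [0,0,0,0,0,0,0],
  [0,0,0,0,0,0,0],
])

```text
time: 13.6
position: [0.4685, -0.2993, 0.0406]
tcp_rot: [-3.141, -0.002, 2.855]
ft_force: [-15.4, 6.6, 34.3]
width: 0.0005
finger_force: 17.0
```

arm_command([
  [0,0,0,0,0,0,0],
  [0,0,0,0,0,0,0],
  [0,0,0,0,0,0,0],
  [0,0,0,0,0,0,0],
  [0,0,0,0,0,0,0],
  [0,0,0,0,0,0,0],
])

```text
time: 14.1
position: [0.4685, -0.2993, 0.0407]
tcp_rot: [-3.141, -0.002, 2.855]
ft_force: [-15.7, 6.8, 33.8]
width: 0.0005
finger_force: 17.0
```

arm_command([
  [0,0,0,-0.04,0,0,0],
  [0,0,0,-0.08,0,0,0],
  [0,0,0,-0.12,0,0,0],
  [0,0,0,-0.18,0,0,0],
  [0,0,0,-0.28,0,0,0],
  [0,0,0,-0.4,0,0,0],
  [0,0,0,-0.5,0,0,0],
  [0,0,0,-0.5,0,0,0],
  [0,0,0,-0.5,0,0,0],
])

```text
time: 14.85
position: [0.4698, -0.2995, 0.1636]
tcp_rot: [-3.14, 0.002, 2.854]
ft_force: [0.5, -0.1, 0.2]
width: 0.0004
finger_force: 0.0
```

```bash
python3 - <<'E'
from h import *; from rig import sensors,imaging
s=sensors.state(); print(s["time"],s["position"],s["ft_force"])
d=imaging.capture("side"); cv2.imwrite("pics/e.png",d["img"][:,:,::-1])
E
```

```text
14.85 [ 0.46980358 -0.29949805  0.16362178] [ 0.51345814 -0.05402811  0.2090104 ]
```

View pics/e.png

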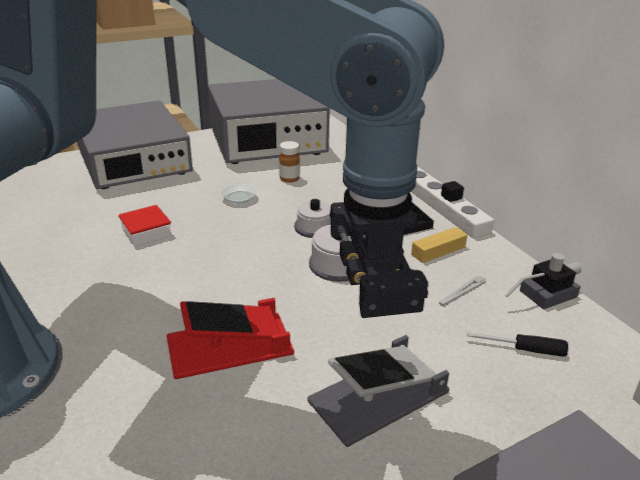

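The treadle (380,368) is back up, the lid is on the pot (335,245), and nothing else has moved. I'm handing in.

```bash
python3 -c "
from rig import workorder; print(workorder.job_done())"
```

```text
the job is handed in; nothing more can be done
None
```

The job is handed in at about 15 s: the lid is pressed fully home on the pot, the pedal was held at its stop for at least 1.5 s and is back up, and nothing else on the bench was moved.

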